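# Sort out three mixed-up parts on the electronics bench

### The job

The three parts on the bench are standing in one another's trays: put the solder spool in the round tray, the transformer in the square tray, and the heat sink in the long tray lying lengthwise along it, each upright and centred in its tray. The empty foam pad is there for setting a part aside; no part may touch the bare bench, be dropped or be tipped over, and do not disturb the flux bottle, the tape roll or the screwdriver.

Things in the scene. Friction and masses are not known exactly. Their poses are not given: they have to be found in the camera images.
- spool: Solder wire spool standing upright: round, 50 mm diameter over its two black flanges (each 4 mm thick), silvery wire 47 mm diameter between them, 60 mm high, 0.25 kg. Origin: centre of its underside, z up its axis.
- transformer: Small mains transformer: dark steel core 46 mm (x) by 22 mm (y) by 42 mm high, with a copper winding 30 mm (x) by 40 mm (y) bulging through its middle from 7 to 35 mm height, 0.3 kg. Origin: centre of its underside, z up. The flat core ends (22 mm wide, 46 mm apart along x) are good to grip.
- heatsink: Bare aluminium heat sink, fins upward: 72 mm long (x), 32 mm wide (y), 34 mm high, fins running along x, the outermost fins forming flat long sides 32 mm apart along y, 0.12 kg. Origin: centre of its underside, z up.
- round_tray: Grey shallow round tray fixed to the bench, home of the spool: 100 mm outer diameter, floor 8 mm above the bench, rim 4 mm thick with its top 13 mm above the bench. Origin: centre, at bench height. The transformer stands in it at the start.
- square_tray: Grey shallow square tray fixed to the bench, home of the transformer: 92 by 92 mm outside, floor 8 mm above the bench, rim 4 mm thick with its top 13 mm above the bench. Origin: centre, at bench height; x and y along its sides. The heat sink stands in it at the start.
- long_tray: Grey shallow oblong tray fixed to the bench, home of the heat sink: 134 mm (x) by 70 mm (y) outside, floor 8 mm above the bench, rim 4 mm thick with its top 13 mm above the bench. Origin: centre, at bench height; x along its length. The spool stands in it at the start.
- foam_pad: Empty flat dark square pad without rim, fixed to the bench, for setting a part aside: 110 by 110 mm, rigid top 8 mm above the bench. Origin: centre, at bench height.
- flux_bottle: Bystander: small amber bottle standing loose, 30 mm diameter, 62 mm high. Origin: centre of its underside.
- tape_roll: Bystander: loose amber roll of tape lying flat, 60 mm outer diameter, 18 mm high. Origin: centre of its underside.
- screwdriver: Bystander: loose screwdriver lying flat with a black handle, about 160 mm long, 22 mm high, handle towards its -x. Origin: near its middle, at bench height.
Mind the look-alikes: they are no part of the job. What is shaped like the round_tray but white is not meant.

How it is judged:
By the outcome, as a careful person would: the job done as asked, in the order asked, and still so for the second after the job is handed in, with the robot touching nothing.
It also fails if it takes over 112 s, if anything falls off the work surface, if the arm or the gripper's body presses on something with over 40 N, if the wrist force passes 120 N, or if a joint passes its speed limit or range.

### The arm

A 6-joint arm with a two-finger parallel gripper is mounted at the origin on the work surface. World frame = base frame: x ahead of the robot, y to its left, z up, the work surface at z = 0. Lengths are in mm, angles in rad, forces in N, time in s.
With the tool pointing down it reaches from about 400 to 925 mm from the base axis. Payload 12.5 kg.
Tool frame: the origin (TCP) lies midway between the tips of the shut fingers; the grasp point (between the pads) lies 19 mm behind it; z points along the fingers, y is the line along which they close (so a half turn about z gives the same grasp; the last joint's range is limited). The gripper opens to 95 mm and grips with 3 to 60 N. Pads are 20 mm wide; open, the fingers measure 119 mm over their backs; the gripper's body (75 mm by 180 mm) begins 59 mm behind the grasp point.
Start: joints at [-1.446, 0.491, 1.559, -0, 1.092, -0.106], TCP at [142.995, -608.44, 214.661] pointing down, gripper open.
Joint ranges: [-3.1, 3.1], [-0.84, 2.19], [0.05, 2.79], [-1.13, 4.28], [0.06, 2.93], [-2.69, 2.69]. Speed limits (rad/s): [2.22, 2.22, 2.79, 3.14, 3.14, 3.14].

### API

Orientations are given as [roll, pitch, yaw] about the fixed x, y, z axes, in that order (R = Rz(yaw) Ry(pitch) Rx(roll)).
In Python, from cell import * gives the robot as it stands.
- The arm moves only by the tool servo_tool, never from a script. Its argument "moves" is one flat list of numbers, 5 for each row, row after row: the shift along the world's x, y, z as a fraction of full scale, then the turn about the world's z as a fraction of full scale, then the opening, from 0 (shut) to 1 (fully open). A call has 1 to 12 rows; each row is the pose to reach, as a shift and turn from the pose commanded when the call began, turning the shorter way round; what a row does not reach only later rows make up. Full scale, the value 1, is 400 mm for a shift and 180 degrees for a turn. A row lasts 1/12 s, in which the tool goes at most 41.7 mm and 7.16 degrees, less where a joint would pass 70% of its speed; a pose out of reach is approached as far as the arm can. A call with a number of a shift or a turn outside -1 to 1 is refused whole. A call with a gripper value outside its range is refused whole. The fingers move at their own pace and stop on an object; the grip force is fixed at half the most. Time passes only in rows, so rows that repeat a pose let the fingers close. It gives the time, the measured TCP pose, the force, the opening and the grip force at its end, in the units of the state.
- state(): the state, without advancing time (a new reading comes with each control period).
- read_camera(name): name is "side" or "top"; returns (picture, depth): 480x640x3 uint8, blue, green, red; 480x640 float32, mm along the optical axis (not along the pixel's ray), 0 where there is no reading.
- get_calibration(name): a dict with "K" (3x3 intrinsics, pixels), "k1" (the pictures are not rectified: a ray, as slopes to the right and down, at radius r is drawn at 1 + k1 r^2 times it, then the intrinsics apply), "R" (3x3) and "t" (3): a world point X has camera coordinates R X + t. Camera axes: x right, y down, z forward; pixel columns grow to the right and rows downward; lengths in mm; the calibration is good to about 2 mm. A picture is of the moment at which its call begins. get_calibration takes no time and is no camera call.
- job_done(): hands the job in; it is judged then, once.
The state is a dict: "t": time; "joints": joint angles; "qvel": joint speeds; "tau": joint torques, N m; "eef_pos": TCP position; "tcp_rot": TCP orientation; "ft_force": force on the tool from outside, world axes, zero at the start; "moment": the same for the moment, N m; "opening": opening from 0.0 (shut) to 1.0 (fully open); "grip_force": force on a finger pad.
Only numpy, scipy, OpenCV 4.12 (cv2) and the standard library are available. Lean on these libraries where they do the work, as an engineer would, in place of code of your own. Each camera call takes 0.05 s, during which the arm holds its last target. There are 200 camera calls.

## Working session

There is one attempt and no reset: what is moved stays moved. The work goes in short steps, Python scripts to look and compute and a tool call to move; the robot and the scene stay as the last step left them, time stands still between calls to the robot, and variables do not carry over. Pictures are saved under pics/ and viewed, at most 14 in all, crops included, and the job is handed in when it is done.

Besides the shell and the picture viewer there is one more tool, called after "Call:" as name(argument=value, ...) on one line, values as JSON. servo_tool: Moves the arm, as the interface text tells. Its arguments: {"type":"object","properties":{"moves":{"type":"array"}},"required":["moves"]}

```bash
mkdir -p pics; ls; python3 - <<'E'
from cell import *
import cv2,numpy as np
for n in("top","side"):
    p,d=read_camera(n); cv2.imwrite(f"pics/{n}0.png",p); np.savez(f"{n}0.npz",p=p,d=d)
    print(n,get_calibration(n),(d>0).mean())
print(state())
E
```

```text
pics
top {'K': array([[448.06762968,   0.        , 312.34678625],
       [  0.        , 448.06762968, 245.51364154],
       [  0.        ,   0.        ,   1.        ]]), 'k1': -0.021909198428146943, 'R': array([[ 0.01602829, -0.99925557,  0.03509127],
       [-0.98629855, -0.02156407, -0.16355474],
       [ 0.16418969, -0.03198896, -0.98590996]]), 't': array([  1.18582459, 545.79673375, 867.11252747])} 0.9959375
side {'K': array([[442.37485973,   0.        , 304.63001918],
       [  0.        , 442.37485973, 236.3099451 ],
       [  0.        ,   0.        ,   1.        ]]), 'k1': -0.018369440978436635, 'R': array([[-0.79141039, -0.61113978,  0.01333298],
       [-0.34805227,  0.43257374, -0.83170883],
       [ 0.50252285, -0.66286359, -0.55505194]]), 't': array([452.22281192, 210.48658906, 667.13073296])} 0.9960546875
{'t': 0.1, 'joints': array([-1.44558906e+00,  4.91507331e-01,  1.55937361e+00,  3.96739364e-06,
        1.09171409e+00, -1.05537065e-01]), 'qvel': array([ 3.54732499e-04, -2.75250142e-03, -1.66147734e-03, -2.65377871e-04,
       -4.05575310e-04, -9.38938221e-05]), 'tau': array([ 2.30412974e-03, -6.13623405e+01, -2.58605701e+01,  6.93910453e-02,
        4.70281765e-02, -5.62766218e-05]), 'eef_pos': array([ 142.97372981, -608.21037963,  214.12031466]), 'tcp_rot': array([-3.14059622e+00, -1.09091160e-04,  2.30742452e-01]), 'ft_force': array([-0.01659929,  0.2062692 , -0.70058809]), 'moment': array([ 0.00097246, -0.00861791, -0.07474152]), 'grip_force': 0.0, 'opening': 0.9993412946435891}
```

View pics/top0.png

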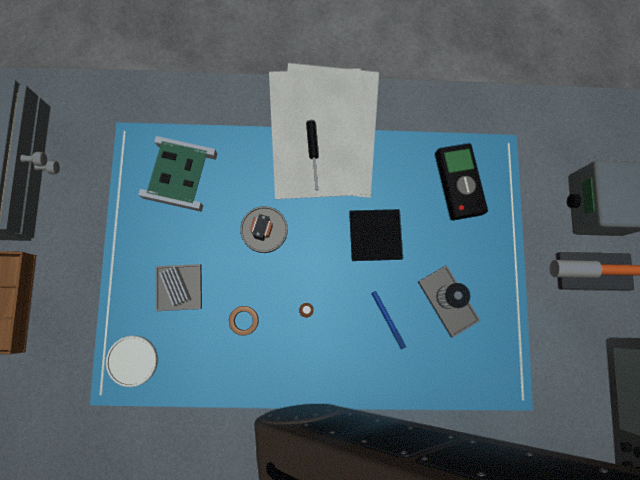

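View pics/side0.png

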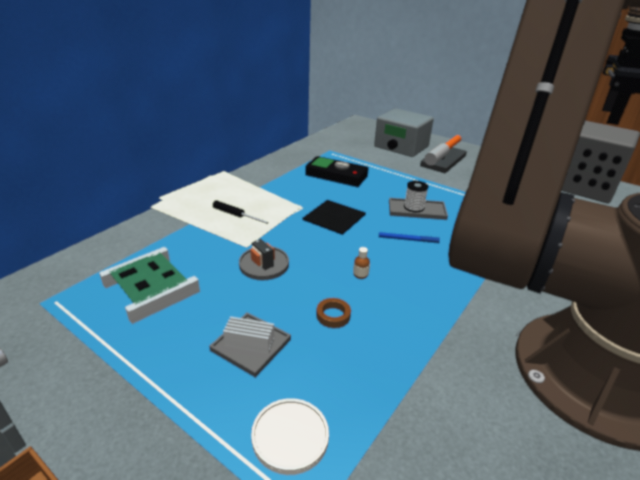

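Top view: transformer in the round tray at (263,229), heat sink in the square tray (179,288), spool at (457,293) in the long tray (449,300), pad at (376,235), flux bottle (306,310), tape (243,320), screwdriver (313,150), and the white decoy at (132,361). The side view agrees.

```bash
cat > h.py <<'E'
import cv2,numpy as np
from cell import *
def rays(n,uv):
    c=get_calibration(n);K=c["K"];uv=np.asarray(uv,float).reshape(-1,2)
    d=(uv-[K[0,2],K[1,2]])/[K[0,0],K[1,1]]; s=d.copy()
    for _ in range(8): s=d/(1+c["k1"]*(s**2).sum(1,keepdims=True))
    return np.c_[s,np.ones(len(s))],c
def plane(n,uv,z):
    r,c=rays(n,uv);C=-c["R"].T@c["t"];w=r@c["R"]
    return C+w*((z-C[2])/w[:,2])[:,None]
def cloud(n,d):
    v,u=np.mgrid[:480,:640];r,c=rays(n,np.c_[u.ravel(),v.ravel()])
    return ((r*d.reshape(-1,1)-c["t"])@c["R"]).reshape(480,640,3)
def proj(n,X):
    c=get_calibration(n);p=np.atleast_2d(X)@c["R"].T+c["t"];s=p[:,:2]/p[:,2:]
    s=s*(1+c["k1"]*(s**2).sum(1,keepdims=True));K=c["K"]
    return s*[K[0,0],K[1,1]]+[K[0,2],K[1,2]]
E
python3 - <<'E'
from h import *
for n in("top","side"):
    f=np.load(n+"0.npz");W=cloud(n,f["d"]);p=f["p"].astype(int)
    W[f["d"]==0]=np.nan
    blue=(p[...,0]-p[...,2]>60)
    print(n,"mat z",np.nanmedian(W[blue][:,2]),np.nanstd(W[blue][:,2]))
    pts=dict(top=dict(round=(263,229),square=(179,288),long=(449,300),pad=(376,235),flux=(306,310),tape=(243,320),white=(132,361)),
      side=dict(round=(264,262),square=(250,344),long=(417,207),pad=(334,216),flux=(361,265),tape=(334,312)))[n]
    for k,(u,v) in pts.items():
        c=plane(n,[(u,v)],8)[0]
        m=(np.hypot(W[...,0]-c[0],W[...,1]-c[1])<85)&~blue&(W[...,2]>3)
        q=W[m]; 
        h=np.histogram(q[:,2],bins=np.arange(2,74,4))[0]
        print(k,c[:2].round(),len(q),h)
        lo=q[(q[:,2]<17)]; print("  low mid",((lo.min(0)+lo.max(0))/2).round(1),"ext",np.ptp(lo,0).round(1))
        hi=q[q[:,2]>20]
        if len(hi)>5: print("  hi mid",((hi.min(0)+hi.max(0))/2).round(1),"ext",np.ptp(hi,0).round(1),"zmax",np.percentile(hi[:,2],95).round(1))
# rectified 3x crops
f=np.load("top0.npz")["p"]
tiles=[cv2.resize(f[v-40:v+40,u-40:u+40],None,fx=4.8,fy=4.8,interpolation=cv2.INTER_CUBIC) for u,v in((263,229),(179,288))]
g=np.load("side0.npz")["p"]
t2=[cv2.resize(g[v-30:v+30,u-40:u+40],None,fx=4.8,fy=4.8/1.3,interpolation=cv2.INTER_CUBIC) for u,v in((264,262),(250,344))]
t3=[cv2.resize(f[v-40:v+40,u-40:u+40],(384,384)) for u,v in((449,300),)]
cv2.imwrite("pics/c1.png",np.hstack(tiles))
E
```

```text
top mat z 1.3256015936107475 1.9173195293454963
round [585. 116.] 1755 [104 798 346  81   9   8  10   9  10  36  88 129 126   1   0   0   0]
  low mid [599.4 114.3   9.9] ext [128.7  99.4  13.7]
  hi mid [583.4 117.3  37.5] ext [47.8 44.2 33.3] zmax 52.6
square [457. 285.] 2091 [ 95 730 445 136  24  60  81  73  92 178 175   2   0   0   0   0   0]
  low mid [458.9 286.7   9.9] ext [96.6 98.4 13.8]
  hi mid [459.6 288.   33.2] ext [78.1 59.3 26.3] zmax 44.1
long [ 442. -279.] 2277 [118 978 405 139  14   9  19  14  16   9  15  18  16   8   6  37 393]
  low mid [ 440.5 -277.1    9.9] ext [150.  125.7  13.7]
  hi mid [ 448.8 -275.8   46.3] ext [48.2 47.8 52.5] zmax 70.6
pad [ 578. -126.] 2581 [ 235 1958  388    0    0    0    0    0    0    0    0    0    0    0
    0    0    0]
  low mid [ 579.5 -124.6    8.6] ext [114.1 113.9  10.6]
flux [416.  21.] 181 [ 0  0  0  0  0  0  4 12 19 69 25  0  0  0 20 32  0]Traceback (most recent call last):
  File "<stdin>", line 15, in <module>
    return umr_minimum(a, axis, None, out, keepdims, initial, where)
ValueError: zero-size array to reduction operation minimum which has no identity
```

```bash
cat > fit.py <<'E'
from h import *
from scipy.optimize import minimize
def box(a,b,z0,z1): return np.array([(x,y,z) for z in(z0,z1) for x,y in((-a/2,-b/2),(a/2,-b/2),(a/2,b/2),(-a/2,b/2))],float)
def cyl(D,z0,z1):
    t=np.linspace(0,2*np.pi,48);return np.vstack([np.c_[D/2*np.cos(t),D/2*np.sin(t),0*t+z] for z in(z0,z1)])
SH=dict(spool=[cyl(50,0,60)],transformer=[box(46,22,0,42),box(30,40,7,35)],heatsink=[box(72,32,0,34)],
 round=[cyl(100,0,13)],square=[box(92,92,0,13)],long=[box(134,70,0,13)],pad=[box(110,110,0,8)],
 flux=[cyl(30,0,45),cyl(14,45,62)],tape=[cyl(60,0,18)])
S=6
def place(pts,x,y,yaw,z):
    c,s=np.cos(yaw),np.sin(yaw);return pts@np.array([[c,s,0],[-s,c,0],[0,0,1]])+[x,y,z]
def render(n,hulls,o,w):
    m=np.zeros((w*S,w*S),np.uint8)
    for P in hulls:
        q=((proj(n,P)-o+.5)*S)
        cv2.fillConvexPoly(m,cv2.convexHull(np.round(q*16).astype(np.int32)),255,shift=4)
    return cv2.resize(m,(w,w),interpolation=cv2.INTER_AREA)/255.
def views(tag=0):
    o={}
    for n in("top","side"):
        f=np.load(f"{n}{tag}.npz");W=cloud(n,f["d"]);W[f["d"]==0]=0
        p=f["p"].astype(int);o[n]=(p[...,0]-p[...,2]<45,W)
    return o
def fit(V,hf,x0,cams=("top","side"),zmin=None,r=95,step=(6,6,.15)):
    """hf(params)->list of hulls; mask = non-blue near, or height>zmin"""
    T=[]
    for n in cams:
        c=proj(n,[[x0[0],x0[1],15]])[0];w=140;o=np.round(c).astype(int)-w//2
        nb,W=V[n]; pad=lambda a:cv2.copyMakeBorder(a.astype(np.float32),150,150,150,150,cv2.BORDER_CONSTANT)
        near=np.hypot(W[...,0]-x0[0],W[...,1]-x0[1])<r
        m=(nb if zmin is None else W[...,2]>zmin)&near
        T.append((n,o,w,pad(m)[o[1]+150:o[1]+150+w,o[0]+150:o[0]+150+w]))
    f=lambda q:sum(np.abs(render(n,hf(q),o,w)-m).sum() for n,o,w,m in T)
    x0=np.array(x0,float);b=None
    sx=np.vstack([x0]+[x0+np.eye(len(x0))[i]*step[i%3] for i in range(len(x0))])
    for _ in range(2):
        b=minimize(f,b.x if b else x0,method="Nelder-Mead",options=dict(initial_simplex=sx,xatol=.02,fatol=.05,maxiter=500))
        sx=np.vstack([b.x]+[b.x+np.eye(len(x0))[i]*step[i%3]/2 for i in range(len(x0))])
    return b.x,b.fun,sum(m.sum() for *_,m in T)
E
cat > run0.py <<'E'
from fit import *
V=views(0)
def part(k,zb,cut): 
    def hf(q):
        out=[]
        for P in SH[k]:
            P=place(P,*q[:3],zb)
            P=P.copy();P[:,2]=np.maximum(P[:,2],cut)
            out.append(P)
        return out
    return hf
R={}
for k,x0 in dict(spool=(449,-276,0),transformer=(583,117,0.2),heatsink=(460,288,0.3)).items():
    for cams in(("top",),("side",),("top","side")):
        best=min((fit(V,part(k,8,22),(x0[0],x0[1],y),cams,zmin=22,r=60) for y in((0,) if k=="spool" else (0,.5,1.,1.5,2,2.6))),key=lambda t:t[1])
        print(k,cams,best[0].round(2),round(best[1],1),best[2])
    R[k]=best[0]
pairs=dict(round=("transformer",(585,116,0),60),square=("heatsink",(457,285,0),80),long=("spool",(442,-279,.5),95),pad=(None,(578,-126,0),90))
for k,(pt,x0,r) in pairs.items():
    for cams in(("top",),("side",),("top","side")):
        hf=lambda q:[place(P,*q[:3],0) for P in SH[k]]+([place(P,*R[pt],8) for P in SH[pt]] if pt else [])
        best=min((fit(V,hf,(x0[0],x0[1],y),cams,r=r) for y in((0,) if k=="round" else (0,-.5,.5,1.))),key=lambda t:t[1])
        print(k,cams,best[0].round(2),round(best[1],1),best[2])
    R[k]=best[0]
np.save("R0.npy",R,allow_pickle=True)
for n in("top","side"):
    p=cv2.resize(np.load(n+"0.npz")["p"],None,fx=3,fy=3,interpolation=cv2.INTER_CUBIC)
    for k,q in R.items():
        for P in SH[k]:
            P=place(P,*q,8 if k in("spool","transformer","heatsink") else 0)
            uv=((proj(n,P)+.5)*3);h=len(uv)//2
            for s in(uv[:h],uv[h:]): cv2.polylines(p,[np.round(s*16).astype(np.int32)],True,(0,255,255),1,cv2.LINE_AA,shift=4)
    cv2.imwrite(f"big_{n}.png",p)
    t=[]
    for k in("round","square","long"):
        u,v=(proj(n,[[*R[k][:2],20]])[0]*3).astype(int);t.append(p[v-130:v+130,u-130:u+130])
    cv2.imwrite(f"pics/ov_{n}.png",np.hstack(t))
a,b=cv2.imread("pics/ov_top.png"),cv2.imread("pics/ov_side.png");cv2.imwrite("pics/ov.png",np.vstack([a,b]))
E
time python3 run0.py
```

```text
spool ('top',) [ 4.4925e+02 -2.7672e+02  7.0000e-02] 55.7 623.0
spool ('side',) [ 4.5036e+02 -2.7603e+02 -4.0000e-02] 42.1 502.0
spool ('top', 'side') [ 4.4967e+02 -2.7638e+02  8.0000e-02] 103.3 1125.0
transformer ('top',) [584.35 117.83   2.87] 27.6 417.0Traceback (most recent call last):
  File "run0.py", line 15, in <module>
    best=min((fit(V,part(k,8,22),(x0[0],x0[1],y),cams,zmin=22,r=60) for y in((0,) if k=="spool" else (0,.5,1.,1.5,2,2.6))),key=lambda t:t[1])
  File "run0.py", line 15, in <genexpr>
    best=min((fit(V,part(k,8,22),(x0[0],x0[1],y),cams,zmin=22,r=60) for y in((0,) if k=="spool" else (0,.5,1.,1.5,2,2.6))),key=lambda t:t[1])
              ~~~^^^^^^^^^^^^^^^^^^^^^^^^^^^^^^^^^^^^^^^^^^^^^^^^^^
  File "fit.py", line 37, in fit
    b=minimize(f,b.x if b else x0,method="Nelder-Mead",options=dict(initial_simplex=sx,xatol=.02,fatol=.05,maxiter=500))
    res = _minimize_neldermead(fun, x0, args, callback, bounds=bounds,
                               **options)
    fxr = func(xr)
    fx = function(np.copy(x), *(wrapper_args + args))
  File "fit.py", line 33, in <lambda>
    f=lambda q:sum(np.abs(render(n,hf(q),o,w)-m).sum() for n,o,w,m in T)
               ~~~^^^^^^^^^^^^^^^^^^^^^^^^^^^^^^^^^^^^^^^^^^^^^^^^^^^^^^
  File "fit.py", line 33, in <genexpr>
    f=lambda q:sum(np.abs(render(n,hf(q),o,w)-m).sum() for n,o,w,m in T)
                          ~~~~~~^^^^^^^^^^^^^
  File "fit.py", line 15, in render
    q=((proj(n,P)-o+.5)*S)
        ~~~~^^^^^
  File "h.py", line 15, in proj
    c=get_calibration(n);p=np.atleast_2d(X)@c["R"].T+c["t"];s=p[:,:2]/p[:,2:]
ValueError: time passes only in moves, steps and waits

real	0m9.617s
user	0m7.824s
sys	0m0.739s
```

```bash
sed -i 's/^from cell import \*/import cell,functools\nfrom cell import *\nget_calibration=functools.lru_cache(cell.get_calibration)/' h.py
time python3 run0.py
```

```text
spool ('top',) [ 4.4925e+02 -2.7672e+02  7.0000e-02] 55.7 623.0
spool ('side',) [ 4.5036e+02 -2.7603e+02 -4.0000e-02] 42.1 502.0
spool ('top', 'side') [ 4.4967e+02 -2.7638e+02  8.0000e-02] 103.3 1125.0
transformer ('top',) [584.35 117.83   2.87] 27.6 417.0
transformer ('side',) [ 5.8441e+02  1.1961e+02 -3.0000e-01] 45.9 469.0
transformer ('top', 'side') [ 5.8462e+02  1.1832e+02 -2.8000e-01] 79.9 886.0
heatsink ('top',) [4.5961e+02 2.8856e+02 4.5000e-01] 48.9 661.0
heatsink ('side',) [4.5993e+02 2.8863e+02 4.5000e-01] 48.5 1146.0
heatsink ('top', 'side') [4.5982e+02 2.8862e+02 4.5000e-01] 98.8 1807.0
round ('top',) [5.8541e+02 1.1489e+02 1.0000e-02] 52.0 1733.0
round ('side',) [5.8867e+02 1.1277e+02 1.2000e-01] 133.3 1408.0
round ('top', 'side') [5.8576e+02 1.1480e+02 1.1000e-01] 216.8 3141.0
square ('top',) [4.5893e+02 2.8663e+02 7.0000e-02] 66.0 2050.0
square ('side',) [4.6146e+02 2.8511e+02 7.0000e-02] 189.9 2873.0
square ('top', 'side') [4.5939e+02 2.8631e+02 8.0000e-02] 301.7 4923.0
long ('top',) [ 441.34 -278.34    0.53] 82.7 2278.0
long ('side',) [ 444.41 -280.74    0.51] 174.6 1291.0
long ('top', 'side') [ 441.76 -278.44    0.53] 278.1 3569.0
pad ('top',) [ 579.65 -124.73    1.62] 116.0 2542.0
pad ('side',) [ 583.41 -128.37    1.63] 221.9 1093.0
pad ('top', 'side') [ 5.7969e+02 -1.2508e+02  5.0000e-02] 353.6 3635.0
real	0m23.236s
user	0m24.193s
sys	0m0.389s
```

View pics/ov.png

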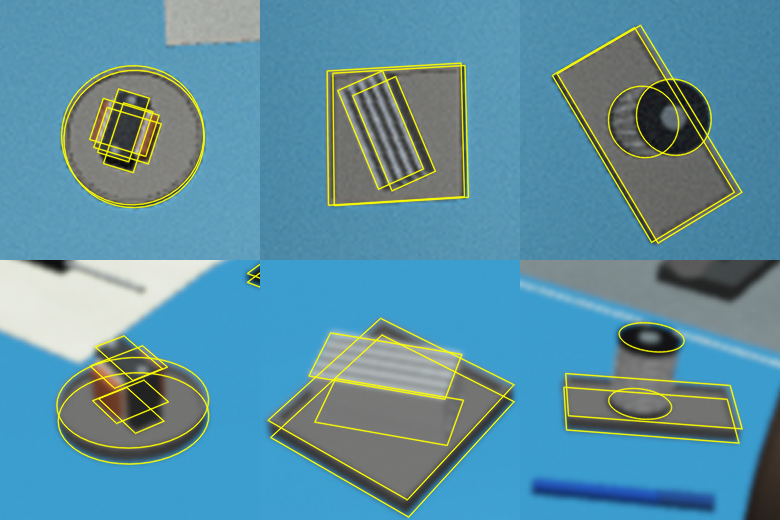

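The fitted outlines sit on the trays and parts in both views: transformer at (584.5, 118.2), yaw -0.285; heat sink at (459.8, 288.6), yaw 0.45; spool at (449.6, -276.4). Next, a direct height check from both cameras' depth, then move.

```bash
cat > hts.py <<'E'
from fit import *
R=np.load("R0.npy",allow_pickle=True).item();V=views(0)
for n in("top","side"):
    nb,W=V[n];xy=W[...,:2];zz=W[...,2]
    for k in("round","square","long","pad"):
        d=np.hypot(*(np.moveaxis(xy,2,0)-R[k][:2,None,None]))
        mat=np.median(zz[~nb&(d<110)]); 
        fl=zz[nb&(d<38)&(zz<18)]; print(n,k,"mat",mat.round(1),"floor-mat",(np.median(fl)-mat).round(1),end="; ")
    for k in("spool","transformer","heatsink"):
        d=np.hypot(*(np.moveaxis(xy,2,0)-R[k][:2,None,None]))
        q=zz[(d<9)&(zz>25)];print(k,"top",np.percentile(q,[50,85]).round(1),end="; ")
    print()
E
python3 hts.py
```

```text
top round mat 1.3 floor-mat 7.0; top square mat 1.3 floor-mat 7.4; top long mat 1.3 floor-mat 7.4; top pad mat 1.3 floor-mat 6.9; spool top [67.9 70.1]; transformer top [50.3 52.4]; heatsink top [39.9 42.7]; 
side round mat 0.2 floor-mat 7.1; side square mat 0.7 floor-mat 7.2; side long mat -0.2 floor-mat 8.3; side pad mat -0.1 floor-mat 6.9; spool top [67.2 67.7]; transformer top [49.4 50.2]; heatsink top [40.6 41.8];
```

Call:
servo_tool(moves=[0.1, 0.16, 0, 0.1, 0.7, 0.2, 0.32, 0, 0.2, 0.7, 0.3, 0.48, 0, 0.3, 0.7, 0.4, 0.64, 0, 0.336, 0.7, 0.5, 0.8, 0, 0.336, 0.7, 0.55, 0.9, 0, 0.336, 0.7, 0.55, 0.9, 0, 0.336, 0.7, 0.55, 0.9, 0, 0.336, 0.7, 0.55, 0.9, 0, 0.336, 0.7, 0.55, 0.9, 0, 0.336, 0.7, 0.55, 0.9, 0, 0.336, 0.7, 0.55, 0.9, 0, 0.336, 0.7])

```text
t: 1.1
eef_pos: [363.8, -246.6, 214.7]
tcp_rot: [3.142, -0.0, 1.29]
ft_force: [-0.0, -0.5, 0.3]
opening: 0.698
grip_force: 0.0
```

Call:
servo_tool(moves=[0.554, 0.916, -0.2, 0, 0.7, 0.554, 0.916, -0.2, 0, 0.7, 0.554, 0.916, -0.2, 0, 0.7, 0.554, 0.916, -0.2, 0, 0.7, 0.554, 0.916, -0.2, 0, 0.7, 0.554, 0.916, -0.2, 0, 0.7, 0.554, 0.916, -0.2, 0, 0.7, 0.554, 0.916, -0.2, 0, 0.7, 0.554, 0.916, -0.2, 0, 0.7, 0.554, 0.916, -0.2, 0, 0.7, 0.554, 0.916, -0.2, 0, 0.7, 0.554, 0.916, -0.2, 0, 0.7])

```text
t: 2.1
eef_pos: [586.3, 119.4, 133.0]
tcp_rot: [-3.141, 0.0, 1.288]
ft_force: [0.2, -0.1, -0.3]
opening: 0.7
grip_force: 0.0
```

```bash
python3 - <<'E'
from h import *
p,d=read_camera("side");cv2.imwrite("pics/s1.png",cv2.resize(p[150:330,150:390],None,fx=3,fy=3,interpolation=cv2.INTER_CUBIC))
s=state();print(s["eef_pos"],s["tcp_rot"],s["ft_force"])
E
```

```text
[585.28895423 117.83117794 133.40235116] [-3.14044018e+00  6.55280747e-04  1.28739204e+00] [-0.42913914  0.29620181 -0.46294194]
```

View pics/s1.png

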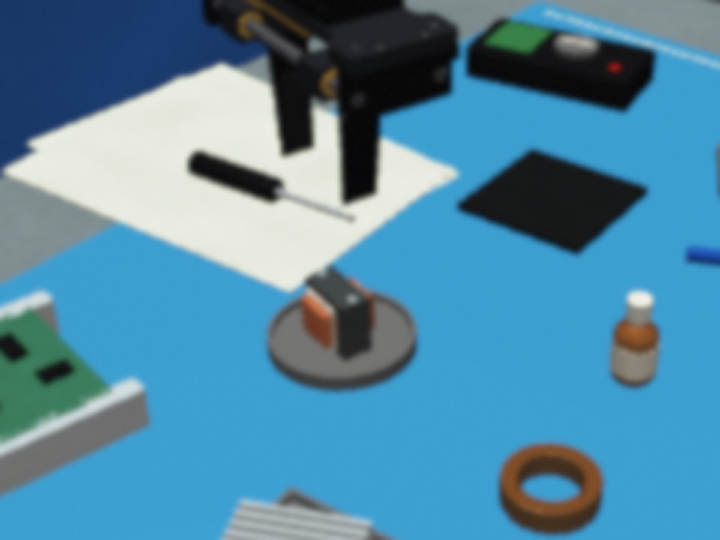

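Fingers hang open, straddling the transformer's core line. Tip centre is about crop (330,176), so full (260,208.7); I'll compare that with the projected TCP while descending.

```bash
python3 - <<'E'
from h import *
p=proj("side",[[584.6,118,134.7]])[0];print(p,((p-150)*3))
y=1.2875;c=np.array([np.sin(y),-np.cos(y),0])
for s in(-45,-33,33,45): print(s,(proj("side",[np.array([584.6,118,134.7])+c*s])[0]-150)*3)
E
```

```text
[260.42506659 206.76548552] [331.27519977 170.29645655]
-45 [371.34991977 201.79448496]
-33 [360.36197735 193.15823885]
33 [303.74306209 148.65618698]
45 [294.09311409 141.07122973]
```

Call:
servo_tool(moves=[0, 0, -0.1, 0, 0.7, 0, 0, -0.16, 0, 0.7, 0, 0, -0.22, 0, 0.7, 0, 0, -0.25, 0, 0.7, 0, 0, -0.27, 0, 0.7, 0, 0, -0.285, 0, 0.7, 0, 0, -0.295, 0, 0.7, 0, 0, -0.295, 0, 0.7, 0, 0, -0.295, 0, 0.4, 0, 0, -0.295, 0, 0.4, 0, 0, -0.295, 0, 0.4, 0, 0, -0.295, 0, 0.4])

```text
t: 3.15
eef_pos: [584.7, 118.1, 17.2]
tcp_rot: [3.141, -0.0, 1.287]
ft_force: [0.5, -0.1, 4.7]
opening: 0.484
grip_force: 30.0
```

Call:
servo_tool(moves=[0, 0, 0.03, 0, 0.4, 0, 0, 0.08, 0, 0.4, 0, 0, 0.14, 0, 0.4, 0, -0.04, 0.18, 0, 0.4, -0.002, -0.11, 0.2, 0, 0.4, -0.004, -0.19, 0.2, 0, 0.4, -0.006, -0.27, 0.2, 0, 0.4, -0.008, -0.35, 0.2, 0, 0.4, -0.01, -0.43, 0.2, 0, 0.4, -0.012, -0.51, 0.2, 0, 0.4, -0.012, -0.57, 0.2, 0, 0.4, -0.012, -0.607, 0.2, 0, 0.4])

```text
t: 4.15
eef_pos: [579.6, -127.3, 97.4]
tcp_rot: [3.141, 0.0, 1.285]
ft_force: [0.3, 0.4, -1.9]
opening: 0.483
grip_force: 30.0
```

Call:
servo_tool(moves=[0, 0, -0.03, 0, 0.4, 0, 0, -0.08, 0, 0.4, 0, 0, -0.13, 0, 0.4, 0, 0, -0.16, 0, 0.4, 0, 0, -0.18, 0, 0.4, 0, 0, -0.19, 0, 0.4, 0, 0, -0.195, 0, 0.4, 0, 0, -0.199, 0, 0.4, 0, 0, -0.199, 0, 0.4, 0, 0, -0.199, 0, 0.4])

```text
t: 4.98
eef_pos: [580.1, -124.9, 17.7]
tcp_rot: [3.141, 0.0, 1.286]
ft_force: [-0.7, -0.5, -2.3]
opening: 0.481
grip_force: 30.0
```

Call:
servo_tool(moves=[0, 0, -0.001, 0, 0.4, 0, 0, -0.0015, 0, 0.4, 0, 0, -0.0015, 0, 0.4])

```text
t: 5.23
eef_pos: [580.1, -124.9, 17.2]
tcp_rot: [3.141, 0.0, 1.286]
ft_force: [-1.4, -0.4, 6.4]
opening: 0.482
grip_force: 30.0
```

Call:
servo_tool(moves=[0, 0, -0.001, 0, 0.7, 0, 0, -0.001, 0, 0.7, 0, 0, -0.001, 0, 0.7, 0, 0, 0.06, 0, 0.7, 0, 0, 0.14, 0, 0.7, 0, 0, 0.22, 0, 0.7, -0.06, -0.07, 0.26, 0.03, 0.8, -0.13, -0.14, 0.26, 0.07, 0.8, -0.2, -0.21, 0.26, 0.11, 0.8, -0.26, -0.28, 0.26, 0.15, 0.8, -0.31, -0.35, 0.26, 0.19, 0.8, -0.325, -0.379, 0.26, 0.22, 0.8])

```text
t: 6.23
eef_pos: [447.5, -278.8, 120.6]
tcp_rot: [-3.141, 0.0, 1.978]
ft_force: [0.1, -0.7, -0.2]
opening: 0.799
grip_force: 0.0
```

```bash
python3 - <<'E'
from h import *
for n in("top","side"):
    p,d=read_camera(n); np.savez(f"{n}1.npz",p=p,d=d)
    c=(proj(n,[[520,-190,30]])[0]).astype(int); c=np.clip(c,[100,90],[539,389])
    cv2.imwrite(f"{n}1c.png",cv2.resize(p[c[1]-90:c[1]+90,c[0]-100:c[0]+100],(400,360),interpolation=cv2.INTER_CUBIC))
    print(c)
cv2.imwrite("pics/v1.png",np.hstack([cv2.imread("top1c.png"),cv2.imread("side1c.png")]))
print(state()["eef_pos"])
E
```

```text
[408 260]
[371 203]
[ 448.6343174  -278.49701952  120.5341489 ]
```

View pics/v1.png

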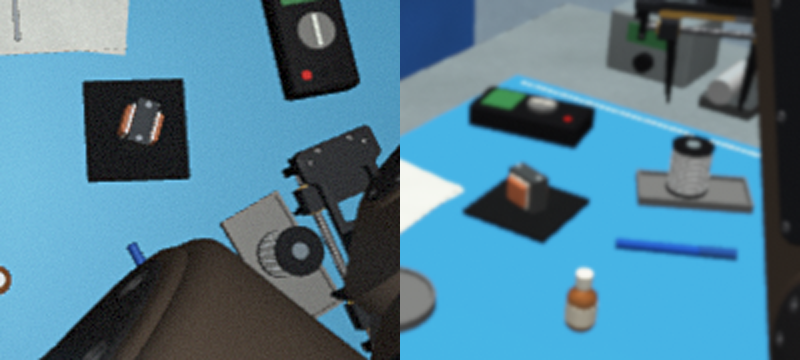

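Transformer stands upright on the pad; the fingers straddle the spool. Descend.

Call:
servo_tool(moves=[0, 0, -0.02, 0, 0.8, 0, 0, -0.06, 0, 0.8, 0, 0, -0.11, 0, 0.8, 0, 0, -0.16, 0, 0.8, 0, 0, -0.2, 0, 0.8, 0, 0, -0.23, 0, 0.8, 0, 0, -0.25, 0, 0.8, 0, 0, -0.26, 0, 0.8, 0, 0, -0.26, 0, 0.45, 0, 0, -0.26, 0, 0.45, 0, 0, -0.26, 0, 0.45, 0, 0, -0.26, 0, 0.45])

```text
t: 7.33
eef_pos: [450.1, -276.6, 17.1]
tcp_rot: [3.141, 0.001, 1.974]
ft_force: [-0.2, -0.1, 1.3]
opening: 0.576
grip_force: 0.0
```

Call:
servo_tool(moves=[0, 0, 0, 0, 0.4, 0, 0, 0, 0, 0.4, 0, 0, 0, 0, 0.4])

```text
t: 7.58
eef_pos: [450.0, -276.7, 17.0]
tcp_rot: [3.141, 0.001, 1.974]
ft_force: [-1.0, 0.5, 4.5]
opening: 0.513
grip_force: 30.0
```

Call:
servo_tool(moves=[0, 0, 0.02, 0, 0.4, 0, 0, 0.06, 0, 0.4, 0, 0, 0.12, 0, 0.4, 0, 0, 0.18, 0, 0.4, 0.01, 0.03, 0.22, 0, 0.4, 0.03, 0.08, 0.24, 0, 0.4, 0.055, 0.155, 0.25, 0, 0.4, 0.08, 0.23, 0.25, 0, 0.4, 0.106, 0.305, 0.25, 0, 0.4, 0.132, 0.38, 0.25, 0, 0.4, 0.158, 0.455, 0.25, 0, 0.4, 0.184, 0.53, 0.25, 0, 0.4])

```text
t: 8.58
eef_pos: [523.3, -62.9, 116.8]
tcp_rot: [-3.141, -0.0, 1.974]
ft_force: [-0.0, -0.4, -2.8]
opening: 0.511
grip_force: 30.0
```

Call:
servo_tool(moves=[0.026, 0.075, 0, 0, 0.4, 0.052, 0.15, 0, 0, 0.4, 0.078, 0.225, 0, 0, 0.4, 0.104, 0.3, 0, 0, 0.4, 0.13, 0.37, 0, 0, 0.4, 0.146, 0.42, 0, 0, 0.4, 0.1555, 0.448, -0.02, 0, 0.4, 0.1555, 0.448, -0.06, 0, 0.4, 0.1555, 0.448, -0.1, 0, 0.4, 0.1555, 0.448, -0.14, 0, 0.4, 0.1555, 0.448, -0.17, 0, 0.4, 0.1555, 0.448, -0.19, 0, 0.4])

```text
t: 9.58
eef_pos: [584.8, 114.2, 38.8]
tcp_rot: [-3.14, -0.001, 1.974]
ft_force: [0.0, -0.0, -2.4]
opening: 0.516
grip_force: 30.0
```

```bash
python3 - <<'E'
from h import *
o=[]
for n in("top","side"):
    p,d=read_camera(n); np.savez(f"{n}2.npz",p=p,d=d)
    c=(proj(n,[[585,115,40]])[0]).astype(int)
    p=p[c[1]-45:c[1]+45,c[0]-50:c[0]+50]; o.append(cv2.resize(p,(400,360),interpolation=cv2.INTER_CUBIC));print(c)
cv2.imwrite("pics/v2.png",np.hstack(o))
s=state();print(s["eef_pos"],s["tcp_rot"],s["ft_force"],s["opening"])
E
```

```text
[262 225]
[263 248]
[584.90487846 114.33183896  39.14978441] [-3.13934739e+00 -7.47088685e-04  1.97397728e+00] [ 1.07181063  0.15289279 -3.48997428] 0.5087204360433129
```

View pics/v2.png

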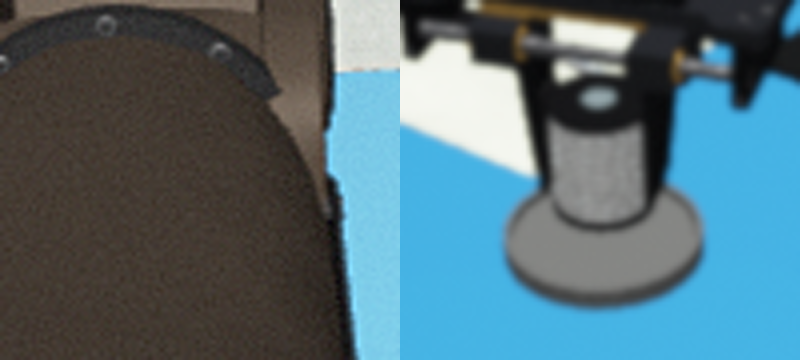

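Side view: spool upright between the fingers, over the round tray. Lower it.

Call:
servo_tool(moves=[0, 0, -0.02, 0, 0.4, 0, 0, -0.035, 0, 0.4, 0, 0, -0.047, 0, 0.4, 0, 0, -0.055, 0, 0.4, 0, 0, -0.058, 0, 0.4, 0, 0, -0.059, 0, 0.4, 0, 0, -0.059, 0, 0.4, 0, 0, -0.06, 0, 0.4, 0, 0, -0.06, 0, 0.4])

```text
t: 10.43
eef_pos: [585.7, 114.8, 17.0]
tcp_rot: [3.141, 0.0, 1.975]
ft_force: [-3.7, -1.2, 5.3]
opening: 0.516
grip_force: 30.0
```

Call:
servo_tool(moves=[0, 0, 0, 0, 0.75, 0, 0, 0, 0, 0.75, 0, 0, 0, 0, 0.75, 0, 0, 0, 0, 0.75, 0, 0, 0.04, 0, 0.75, 0, 0, 0.11, 0, 0.75, 0, 0, 0.19, 0, 0.75, 0, 0, 0.26, 0, 0.75, -0.05, 0.07, 0.26, -0.039, 0.6, -0.11, 0.15, 0.26, -0.078, 0.6, -0.17, 0.23, 0.26, -0.117, 0.6, -0.23, 0.31, 0.26, -0.156, 0.6])

```text
t: 11.43
eef_pos: [494.2, 237.7, 120.7]
tcp_rot: [3.141, -0.0, 1.487]
ft_force: [1.5, 0.7, 0.8]
opening: 0.603
grip_force: 0.0
```

Call:
servo_tool(moves=[-0.05, 0.07, 0, -0.039, 0.6, -0.0845, 0.1245, 0, -0.078, 0.6, -0.0845, 0.1245, 0, -0.117, 0.6, -0.0845, 0.1245, 0, -0.156, 0.6, -0.0845, 0.1245, 0, -0.195, 0.6, -0.0845, 0.1245, 0, -0.234, 0.6, -0.0845, 0.1245, 0, -0.273, 0.6, -0.0845, 0.1245, 0, -0.312, 0.6, -0.0845, 0.1245, 0, -0.331, 0.6, -0.0845, 0.1245, 0, -0.331, 0.6, -0.0845, 0.1245, 0, -0.331, 0.6])

```text
t: 12.35
eef_pos: [461.5, 286.6, 120.5]
tcp_rot: [3.142, -0.0, 0.456]
ft_force: [-0.9, 0.7, 0.1]
opening: 0.6
grip_force: 0.0
```

```bash
cat > look.py <<'E'
import sys
from h import *
x,y,z,tag=map(float,sys.argv[1:5]);o=[]
for n in("top","side"):
    p,d=read_camera(n); np.savez(f"{n}{int(tag)}.npz",p=p,d=d)
    c=(proj(n,[[x,y,z]])[0]).astype(int);p=cv2.copyMakeBorder(p,100,100,100,100,cv2.BORDER_CONSTANT);c=c+100
    p=p[c[1]-54:c[1]+54,c[0]-60:c[0]+60]; o.append(cv2.resize(p,(400,360),interpolation=cv2.INTER_CUBIC));print(c-100)
cv2.imwrite(f"pics/v{int(tag)}.png",np.hstack(o))
s=state();print(s["eef_pos"],s["tcp_rot"],s["ft_force"],s["opening"])
E
python3 look.py 470 270 50 3
```

```text
[181 279]
[251 313]
[461.45038047 286.54889847 120.43146884] [ 3.14150511e+00 -6.12171729e-05  4.56139531e-01] [-0.03511206  0.77056619 -0.12947457] 0.5979905892190204
```

View pics/v3.png

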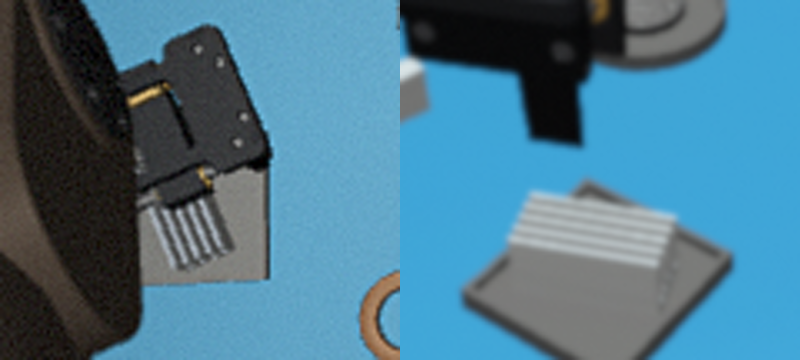

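Gripper is above the heat sink with the fingers' line across its fins. Descend part way and re-read.

Call:
servo_tool(moves=[0, 0, -0.03, 0, 0.6, 0, 0, -0.08, 0, 0.6, 0, 0, -0.12, 0, 0.6, 0, 0, -0.15, 0, 0.6, 0, 0, -0.17, 0, 0.6, 0, 0, -0.17, 0, 0.6, 0, 0, -0.17, 0, 0.6])

```text
t: 13.03
eef_pos: [461.5, 286.6, 52.5]
tcp_rot: [3.142, 0.0, 0.455]
ft_force: [0.6, 0.7, -0.4]
opening: 0.599
grip_force: 0.0
```

```bash
python3 look.py 470 270 50 4
```

```text
[181 279]
[251 313]
[461.74607793 286.6981023   53.12000985] [ 3.14148250e+00 -9.42454262e-04  4.54337335e-01] [-0.44990075  0.28797861 -0.16160456] 0.5974453491569713
```

View pics/v4.png

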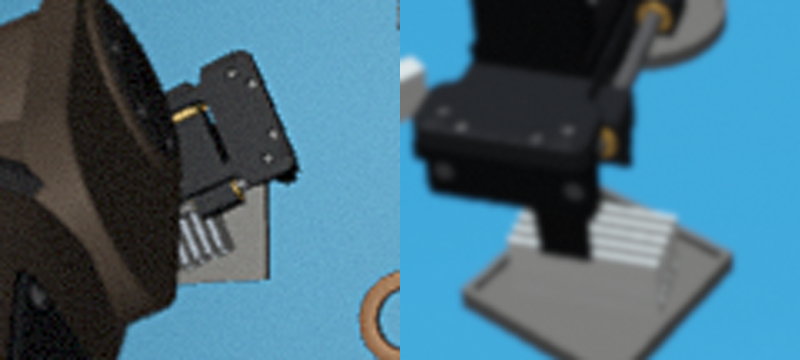

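```bash
python3 - <<'E'
from h import *
y=.455;c=np.array([np.sin(y),-np.cos(y),0]);T=np.array([461.6,286.6,52.8])
for s in(-40,-28,28,40): print(s,proj("side",[T+c*s])[0])
a=np.array([np.cos(.45),np.sin(.45),0]);b=np.array([-a[1],a[0],0])
H=np.array([459.8,288.6,42])
for i in(-36,36):
  for j in(-16,16): q=proj("side",[H+i*a+j*b])[0];print(i,j,q,(q-[251-60,313-54])*3.333+[400,0])
E
```

```text
-40 [239.38195446 339.75644796]
-28 [241.96905755 333.8584858 ]
28 [253.1015877  308.48311271]
40 [255.30351561 303.46484144]
-36 -16 [273.29737877 323.48040243] [674.29716346 214.91318129]
-36 16 [267.69286628 338.38365795] [655.61732332 264.58573194]
36 -16 [229.52466601 316.31377478] [528.40271181 191.02681136]
36 16 [222.34819351 330.67435101] [504.48352896 238.8906119 ]
```

Projected finger and fin corners match the picture, so the TCP reading is right; apply the 2 mm correction and descend.

Call:
servo_tool(moves=[-0.0043, 0.005, -0.02, 0, 0.6, -0.0043, 0.005, -0.045, 0, 0.6, -0.0043, 0.005, -0.065, 0, 0.6, -0.0043, 0.005, -0.08, 0, 0.6, -0.0043, 0.005, -0.09, 0, 0.6, -0.0043, 0.005, -0.09, 0, 0.25, -0.0043, 0.005, -0.09, 0, 0.25, -0.0043, 0.005, -0.09, 0, 0.25, -0.0043, 0.005, -0.09, 0, 0.25, -0.0043, 0.005, -0.09, 0, 0.25, -0.0043, 0.005, -0.09, 0, 0.25, -0.0043, 0.005, -0.09, 0, 0.25])

```text
t: 14.13
eef_pos: [459.9, 288.6, 16.8]
tcp_rot: [3.141, -0.001, 0.454]
ft_force: [0.2, -0.8, 3.4]
opening: 0.339
grip_force: 30.0
```

Call:
servo_tool(moves=[0, 0, 0.02, 0, 0.25, 0, 0, 0.06, 0, 0.25, 0, 0, 0.12, 0, 0.25, 0, 0, 0.18, 0, 0.25, 0, -0.03, 0.22, 0.004, 0.25, -0.003, -0.08, 0.24, 0.008, 0.25, -0.006, -0.15, 0.25, 0.012, 0.25, -0.009, -0.23, 0.25, 0.016, 0.25, -0.012, -0.31, 0.25, 0.02, 0.25, -0.015, -0.39, 0.25, 0.024, 0.25, -0.018, -0.47, 0.25, 0.024, 0.25, -0.021, -0.55, 0.25, 0.024, 0.25])

```text
t: 15.13
eef_pos: [450.9, 67.2, 117.0]
tcp_rot: [3.141, -0.0, 0.53]
ft_force: [-0.1, 0.7, -0.4]
opening: 0.338
grip_force: 30.0
```

Call:
servo_tool(moves=[-0.002, -0.08, 0, 0, 0.25, -0.004, -0.16, 0, 0, 0.25, -0.006, -0.24, 0, 0, 0.25, -0.009, -0.32, 0, 0, 0.25, -0.012, -0.4, 0, 0, 0.25, -0.015, -0.48, 0, 0, 0.25, -0.018, -0.56, 0, 0, 0.25, -0.02, -0.64, 0, 0, 0.25, -0.022, -0.72, 0, 0, 0.25, -0.024, -0.79, 0, 0, 0.25, -0.025, -0.845, 0, 0, 0.25, -0.025, -0.8675, 0, 0, 0.25])

```text
t: 16.13
eef_pos: [441.1, -281.1, 116.9]
tcp_rot: [3.14, -0.0, 0.527]
ft_force: [-0.8, -0.5, -1.0]
opening: 0.336
grip_force: 30.0
```

Call:
servo_tool(moves=[0, 0, -0.03, 0, 0.25, 0, 0, -0.08, 0, 0.25, 0, 0, -0.13, 0, 0.25, 0, 0, -0.17, 0, 0.25, 0, 0, -0.19, 0, 0.25, 0, 0, -0.2, 0, 0.25, 0, 0, -0.2, 0, 0.25, 0, 0, -0.2, 0, 0.25])

```text
t: 16.8
eef_pos: [441.6, -278.4, 37.1]
tcp_rot: [3.141, -0.0, 0.53]
ft_force: [0.1, -0.0, -1.2]
opening: 0.332
grip_force: 30.0
```

```bash
python3 look.py 442 -278 30 5
```

```text
[451 299]
[418 199]
[ 441.68767201 -278.61322398   37.36468686] [ 3.14022541e+00 -4.72536306e-04  5.29466485e-01] [-1.02206288  0.33765636 -2.67705746] 0.33603062217767105
```

View pics/v5.png

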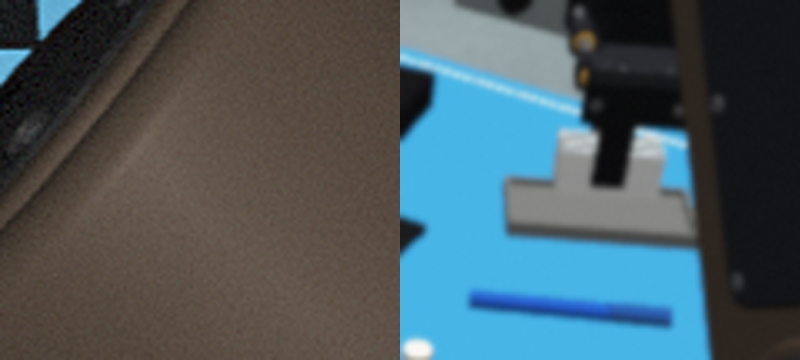

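Heat sink hangs level, lengthwise above the long tray, roughly centred. Lower.

Call:
servo_tool(moves=[0, 0, -0.015, 0, 0.25, 0, 0, -0.03, 0, 0.25, 0, 0, -0.041, 0, 0.25, 0, 0, -0.047, 0, 0.25, 0, 0, -0.049, 0, 0.25, 0, 0, -0.05, 0, 0.25, 0, 0, -0.05, 0, 0.25])

```text
t: 17.48
eef_pos: [441.1, -278.3, 16.7]
tcp_rot: [-3.141, 0.0, 0.529]
ft_force: [-2.9, 2.1, 7.1]
opening: 0.336
grip_force: 30.0
```

Call:
servo_tool(moves=[0, 0, 0, 0, 0.6, 0, 0, 0, 0, 0.6, 0, 0, 0, 0, 0.6, 0, 0, 0, 0, 0.6, 0, 0, 0, 0, 0.6, 0, 0, 0.04, 0, 0.6, 0, 0, 0.11, 0, 0.6, 0, 0, 0.18, 0, 0.6, 0.02, 0.02, 0.2, 0.03, 0.7, 0.07, 0.08, 0.2, 0.06, 0.7, 0.13, 0.14, 0.2, 0.09, 0.7, 0.19, 0.2, 0.2, 0.12, 0.7])

```text
t: 18.48
eef_pos: [518.0, -197.7, 96.9]
tcp_rot: [3.141, -0.0, 0.91]
ft_force: [1.0, -1.3, 0.9]
opening: 0.697
grip_force: 0.0
```

Call:
servo_tool(moves=[0.05, 0.06, 0, 0.03, 0.7, 0.1, 0.12, 0, 0.06, 0.7, 0.14, 0.165, 0, 0.09, 0.7, 0.1558, 0.184, 0, 0.121, 0.7, 0.1558, 0.184, 0, 0.121, 0.7, 0.1558, 0.184, 0, 0.121, 0.7, 0.1558, 0.184, 0, 0.121, 0.7])

```text
t: 19.07
eef_pos: [579.1, -125.4, 96.3]
tcp_rot: [-3.141, 0.0, 1.283]
ft_force: [1.1, -1.2, 0.3]
opening: 0.697
grip_force: 0.0
```

```bash
cat > chk.py <<'E'
import sys
from fit import *
tag,k=sys.argv[1:3];x0=list(map(float,sys.argv[3:6]));cams=sys.argv[6].split(",");r=float(sys.argv[7]);zb=float(sys.argv[8]) if len(sys.argv)>8 else 8
V=views(tag)
def hf(q):
    o=[]
    for P in SH[k]:
        P=place(P,*q,zb);P[:,2]=np.maximum(P[:,2],22);o.append(P)
    return o
for c in cams:
    b=fit(V,hf,x0,(c,),zmin=22,r=r);print(k,c,b[0].round(2),round(b[1],1),b[2])
E
python3 look.py 585 115 40 6; python3 chk.py 6 spool 585.6 114.8 0 top,side 50; python3 chk.py 6 heatsink 441.5 -278.4 .53 top,side 60
python3 - <<'E'
import cv2,numpy as np
cv2.imwrite("pics/f6.png",np.hstack([cv2.resize(np.load(f"{n}6.npz")["p"],(400,300)) for n in("top","side")]))
E
```

```text
[262 225]
[263 248]
[ 579.07573029 -125.71742076   96.48688857] [-3.14144930e+00  5.58917230e-05  1.28321145e+00] [-0.85950794  0.67067287  0.60973071] 0.702283768046164
spool top [5.8615e+02 1.1520e+02 3.0000e-02] 29.6 567.0
spool side [5.8644e+02 1.1491e+02 7.0000e-02] 53.8 754.0
heatsink top [ 445.8  -277.39    0.61] 676.7 0.0
heatsink side [ 440.88 -277.29    0.55] 35.5 419.0
```

View pics/f6.png

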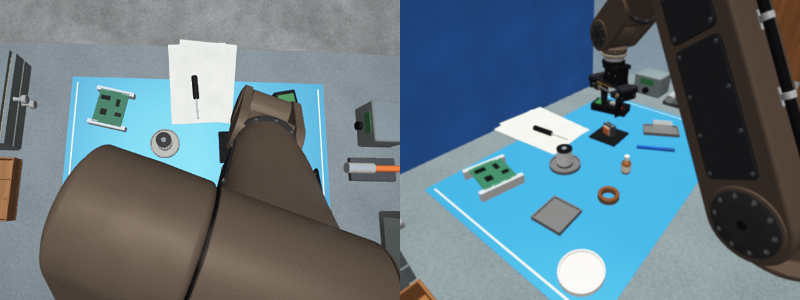

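Spool stands centred in the round tray and the heat sink in the long tray; the transformer waits on the pad, bystanders untouched. Pick the transformer.

Call:
servo_tool(moves=[0.0015, 0.002, -0.04, 0.001, 0.7, 0.0015, 0.002, -0.09, 0.001, 0.7, 0.0015, 0.002, -0.13, 0.001, 0.7, 0.0015, 0.002, -0.16, 0.001, 0.7, 0.0015, 0.002, -0.185, 0.001, 0.7, 0.0015, 0.002, -0.2, 0.001, 0.7, 0.0015, 0.002, -0.2, 0.001, 0.7, 0.0015, 0.002, -0.2, 0.001, 0.4, 0.0015, 0.002, -0.2, 0.001, 0.4, 0.0015, 0.002, -0.2, 0.001, 0.4, 0.0015, 0.002, -0.2, 0.001, 0.4, 0.0015, 0.002, -0.2, 0.001, 0.4])

```text
t: 20.17
eef_pos: [580.5, -124.1, 17.1]
tcp_rot: [3.141, 0.0, 1.29]
ft_force: [-0.7, 0.1, 4.7]
opening: 0.479
grip_force: 30.0
```

Call:
servo_tool(moves=[0, 0, 0.02, 0, 0.4, 0, 0, 0.06, 0, 0.4, 0, 0, 0.12, 0, 0.4, 0, 0, 0.18, 0, 0.4, -0.008, 0.03, 0.22, 0.02, 0.4, -0.024, 0.08, 0.24, 0.04, 0.4, -0.044, 0.15, 0.25, 0.06, 0.4, -0.066, 0.225, 0.25, 0.08, 0.4, -0.088, 0.3, 0.25, 0.1, 0.4, -0.11, 0.375, 0.25, 0.1135, 0.4, -0.132, 0.45, 0.25, 0.1135, 0.4, -0.154, 0.525, 0.25, 0.1135, 0.4])

```text
t: 21.17
eef_pos: [517.8, 87.3, 116.9]
tcp_rot: [3.141, -0.0, 1.646]
ft_force: [0.2, 0.3, -1.6]
opening: 0.483
grip_force: 30.0
```

Call:
servo_tool(moves=[-0.022, 0.075, 0, 0, 0.4, -0.044, 0.15, 0, 0, 0.4, -0.066, 0.225, 0, 0, 0.4, -0.088, 0.3, 0, 0, 0.4, -0.11, 0.37, 0, 0, 0.4, -0.128, 0.43, 0, 0, 0.4, -0.142, 0.48, 0, 0, 0.4, -0.149, 0.502, 0, 0, 0.4, -0.149, 0.502, -0.03, 0, 0.4, -0.149, 0.502, -0.08, 0, 0.4, -0.149, 0.502, -0.13, 0, 0.4, -0.149, 0.502, -0.17, 0, 0.4])

```text
t: 22.17
eef_pos: [458.8, 286.3, 47.7]
tcp_rot: [-3.141, 0.0, 1.646]
ft_force: [0.2, -0.7, -2.9]
opening: 0.486
grip_force: 30.0
```

Call:
servo_tool(moves=[0, 0, -0.02, 0, 0.4, 0, 0, -0.03, 0, 0.4, 0, 0, -0.03, 0, 0.4])

```text
t: 22.42
eef_pos: [459.0, 286.4, 36.2]
tcp_rot: [-3.141, 0.0, 1.646]
ft_force: [0.2, -0.1, -2.8]
opening: 0.479
grip_force: 30.0
```

```bash
python3 look.py 459 286 30 7
```

```text
[175 286]
[250 331]
[459.45290299 286.76200882  37.17718559] [ 3.14067620e+00 -2.90063286e-04  1.64601162e+00] [ 0.0535976   0.47767445 -2.42896119] 0.48686063776234945
```

View pics/v7.png

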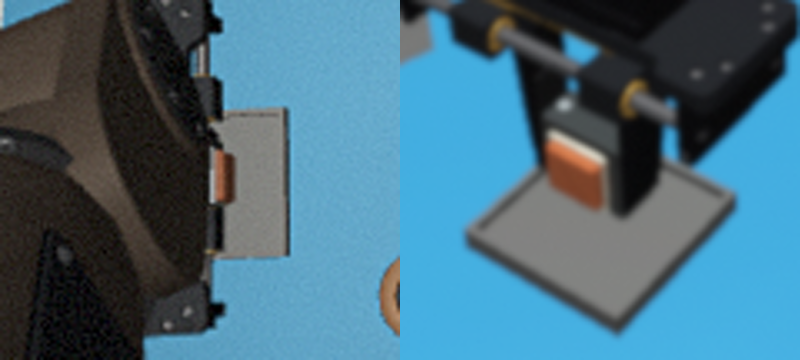

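Transformer is upright over the square tray, square to it. Lower, then release.

Call:
servo_tool(moves=[0, 0.001, -0.015, 0, 0.4, 0, 0.001, -0.03, 0, 0.4, 0, 0.001, -0.041, 0, 0.4, 0, 0.001, -0.047, 0, 0.4, 0, 0.001, -0.049, 0, 0.4, 0, 0.001, -0.05, 0, 0.4, 0, 0.001, -0.05, 0, 0.4])

```text
t: 23.1
eef_pos: [458.8, 287.1, 17.0]
tcp_rot: [-3.141, 0.0, 1.646]
ft_force: [-3.5, -2.0, 9.0]
opening: 0.484
grip_force: 30.0
```

Call:
servo_tool(moves=[0, 0, 0, 0, 0.7, 0, 0, 0, 0, 0.7, 0, 0, 0, 0, 0.7, 0, 0, 0, 0, 0.7, 0, 0, 0, 0, 0.7, 0, 0, 0.04, 0, 0.7, 0, 0, 0.11, 0, 0.7, 0, 0, 0.19, 0, 0.7, 0, 0, 0.28, 0, 0.7, 0, 0, 0.37, 0, 0.7, 0, 0, 0.45, 0, 0.7, 0, 0, 0.5, 0, 0.7])

```text
t: 24.1
eef_pos: [459.5, 287.4, 219.9]
tcp_rot: [3.138, -0.001, 1.646]
ft_force: [1.0, -0.1, -0.3]
opening: 0.701
grip_force: 0.0
```

Call:
servo_tool(moves=[-0.05, 0.05, 0, 0, 0.7, -0.11, 0.11, 0, 0, 0.7, -0.17, 0.17, 0, 0, 0.7, -0.23, 0.23, 0, 0, 0.7, -0.29, 0.29, 0, 0, 0.7, -0.35, 0.35, 0, 0, 0.7, -0.4, 0.4, 0, 0, 0.7, -0.4, 0.4, 0, 0, 0.7, -0.4, 0.4, 0, 0, 0.7])

```text
t: 24.85
eef_pos: [298.1, 447.8, 216.3]
tcp_rot: [3.142, 0.0, 1.649]
ft_force: [-0.8, -0.1, -0.6]
opening: 0.7
grip_force: 0.0
```

```bash
python3 look.py 459 286 30 8; python3 chk.py 8 spool 585.6 114.8 0 top,side 50; python3 chk.py 8 heatsink 441.5 -278.4 .53 top,side 60;python3 chk.py 8 transformer 459.1 286.5 .075 top,side 50
python3 - <<'E'
import cv2,numpy as np
cv2.imwrite("pics/f8.png",np.vstack([np.hstack([cv2.resize(np.load(f"{n}8.npz")["p"],(400,300)) for n in("top","side")]),cv2.resize(cv2.imread("pics/v8.png"),(800,300))]))
E
```

```text
[175 286]
[250 331]
[299.36350637 446.74333088 216.33990663] [3.14154016e+00 3.44160474e-04 1.64622255e+00] [-0.47093348 -0.07278072 -1.24427361] 0.7012658361203118
spool top [5.8616e+02 1.1523e+02 5.0000e-02] 29.7 566.0
spool side [ 785.6 -229.2    1.4] 0.0 0.0
heatsink top [ 439.47 -278.27    0.5 ] 46.2 649.0
heatsink side [ 440.69 -277.4     0.54] 37.9 416.0
transformer top [4.5959e+02 2.8582e+02 6.0000e-02] 27.5 460.0
transformer side [ 4.7365e+02  2.8726e+02 -1.4000e-01] 697.8 134.0
```

View pics/f8.png

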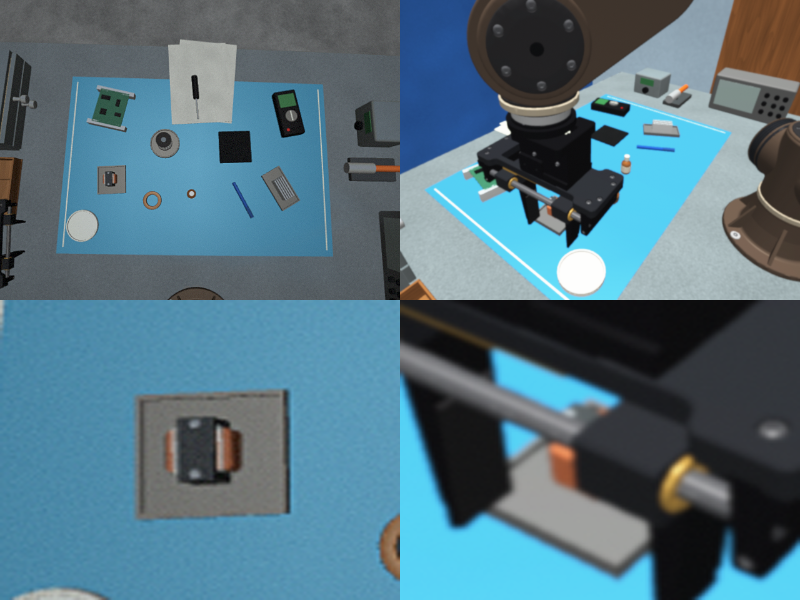

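All three parts are upright in their own trays, within about 1–2 mm of centre. The flux bottle, tape roll and screwdriver look unmoved, and the arm is clear. Handing in.

```bash
python3 -c "
from cell import *
print(job_done())"
```

```text
the job is handed in; nothing more can be done
None
```

The job is handed in: the spool is in the round tray, the transformer in the square tray and the heat sink lengthwise in the long tray, each upright and within about 2 mm of centre by the final camera check, in about 25 s of robot time.

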